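Set the two offer pointers

TASK

Set the shop's offer sign for today with a fingertip: gently push the long red pointer round until it points at the middle of the teal scrubby, and the short yellow pointer until it points at the middle of the peach scrubby. Do not pinch or lift anything, and leave the scrubbies and the other goods lying where they are. Finish with both pointers at rest and the hand clear.

Things in the scene. Friction and masses are not known exactly. Their poses are not given: they have to be found in the camera images.
- offer_sign: The sign: a round wooden base, 120 mm across and 12 mm high, fixed to the table, with a brass post of 12 mm diameter in the middle, 85 mm tall, on which two pointers turn, one above the other. Its origin is the centre of the base's underside, on the pointers' axis (vertical); its x axis is the direction of both pointers at joint value 0.
- long_pointer (a joint): Angle (rad) of the long red lower pointer about the post, from the sign's x axis, growing anticlockwise seen from above; it turns from -2.2 to 2.2. The pointer is a bar 10 mm thick sideways, from 17 to 38 mm above the table, reaching 172 mm from the axis, with a diamond-shaped head 24 mm wide over the last 24 mm and a 44 mm tail behind the post. Light friction (about 0.08 N m); it stays where it is left.
- short_pointer (a joint): Angle (rad) of the short yellow upper pointer, measured the same way, same range and friction, independent of the other. A bar 10 mm thick sideways, from 46 to 70 mm above the table, reaching 97 mm from the axis, with a diamond head 20 mm wide over the last 20 mm and a 36 mm tail behind the post. It can pass over the long pointer (8 mm gap).
- long_pointer_tip (a point): Point of the long red pointer, 172 mm from the axis and 27 mm above the table; its x axis points outward along the pointer, z up.
- short_pointer_tip (a point): Point of the short yellow pointer, 97 mm from the axis and 58 mm above the table; its x axis points outward along the pointer, z up.
- scrubby_teal: Loose round crochet face scrubby, teal (blue-green), 88 mm across and 44 mm tall with the white card on it (the solid part is 22 mm tall), lying on the table about 225 mm from the sign's axis. Origin: centre of its underside. The four scrubbies change places.
- scrubby_peach: Loose round crochet face scrubby, peach (pale orange-pink), 88 mm across and 44 mm tall with the white card on it (the solid part is 22 mm tall), lying on the table about 225 mm from the sign's axis. Origin: centre of its underside. The four scrubbies change places.
- scrubby_lilac: Loose round crochet face scrubby, lilac (pale violet-blue), 88 mm across and 44 mm tall with the white card on it (the solid part is 22 mm tall), lying on the table about 225 mm from the sign's axis. Origin: centre of its underside. The four scrubbies change places.
- scrubby_rose: Loose round crochet face scrubby, rose (deep pink), 88 mm across and 44 mm tall with the white card on it (the solid part is 22 mm tall), lying on the table about 225 mm from the sign's axis. Origin: centre of its underside. The four scrubbies change places.
- sun_coasters: Tied stack of mustard-yellow round crochet coasters, about 132 mm wide and 37 mm tall. A loose bystander; origin at the centre of its underside.
- plum_coasters: Tied stack of dark purple round crochet coasters, about 115 mm wide and 28 mm tall. A loose bystander; origin at the centre of its underside.
- sage_case: Flat pink and green striped crochet glasses sleeve, 208x91x25 mm. A loose bystander; origin at the centre of its underside.
- white_hairtie: White crochet hair tie on a brown card, 175x90x16 mm. A loose bystander; origin at the centre of its underside.

How it is judged:
By the outcome, as a careful person would: the job done as asked, in the order asked, and still so for the second after the job is handed in, with the robot touching nothing.
It also fails if it takes over 64 s, if anything falls off the work surface, if the arm or the gripper's body presses on something with over 40 N, if the wrist force passes 120 N, or if a joint passes its speed limit or range.

ROBOT

A 7-joint arm with a two-finger parallel gripper is mounted at the origin on a cart in front of the work surface, level with it; the furniture and walls round the work are solid. World frame = base frame: x ahead of the robot, y to its left, z up, the work surface at z = 0. Lengths are in m, angles in rad, forces in N, time in s.
With the tool pointing down it reaches from about 0.425 to 1.025 m from the base axis. Payload 9.4 kg.
Tool frame: the origin (TCP) lies on the centre line of the jaws, within the pads' length; the fingertips stand 14 mm ahead of it and the grasp point (between the pads) lies 5 mm behind it; z points along the fingers, y is the line along which they close (so a half turn about z gives the same grasp; the last joint's range is limited). The gripper opens to 85 mm and grips with 20 to 120 N. Pads are 22 mm wide; open, the fingers measure 114 mm over their backs; the gripper's body (76 mm by 85 mm) begins 54 mm behind the grasp point. The pads swing forward as they close: fully open they stand 13 mm farther back than shut.
Start: joints at [1.073, 0.599, -0.003, 1.599, 0.002, 0.943, -0.08], TCP at [0.296, -0.662, 0.245] pointing down, gripper open.
Joint ranges: [-2.57, 2.57], [-0.35, 1.97], [-1.29, 1.29], [0.11, 2.56], [-1.05, 4.19], [0.11, 1.86], [-2.63, 2.63]. Speed limits (rad/s): [2.22, 2.22, 3.01, 3.01, 3.14, 3.14, 3.14].

INTERFACE

Orientations are given as a unit quaternion [w, x, y, z].
In Python, from station import telemetry, get_image, camera_model, robot gives the robot as it stands. The module is installed in compiled form; this text tells all that it offers.
- The arm moves only by the shell command python3 -m crank 'ROWS' [OPENING] [FORCE]. ROWS is JSON, a list of rows, each a list of 4 numbers: the shift along the tool's x, y, z as a fraction of full scale, then the turn about the tool's z as a fraction of full scale. A call has exactly 10 rows; each row is the pose to reach, as a shift and turn from the pose commanded when the call began, along the tool's axes at that moment; what a row does not reach only later rows make up. Full scale, the value 1, is 40 cm for a shift and pi/2 rad for a turn. A row lasts 1/10 s, in which the tool goes at most 50 mm and 8.59 degrees, less where a joint would pass 70% of its speed; a pose out of reach is approached as far as the arm can. A call with a number of a shift or a turn outside -1 to 1 is refused whole. A call with a gripper value outside its range is refused whole. OPENING is the gripper's target within -1 to 1 (fully open at 1, half-way at 0, shut at -1), set as the call begins (- or left out, the last holds). The fingers move at their own pace and stop on an object; FORCE is the grip in N (left out, the last holds). Time passes only in rows, so rows that repeat a pose let the fingers close, or fill a call up. It gives the time, the measured TCP pose, the force, the opening and the grip force at its end, in the units of the state.
- telemetry.read_state(): the state, without advancing time (a new reading comes with each control period).
- get_image(name): name is "scene" or "top" or "wrist"; returns the picture (420x560x3 uint8, red, green, blue); there is no depth.
- camera_model(name): a dict with "fx", "fy", "cx", "cy" (pixels), "k1" (the pictures are not rectified: a ray, as slopes to the right and down, at radius r is drawn at 1 + k1 r^2 times it, then the intrinsics apply), "rvec" (rotation vector, rad) and "tvec" (3), from world to camera coordinates, as OpenCV has them; the wrist camera has in their place "mount" (4x4, takes a point from camera to tool coordinates, whose origin is the TCP and whose axes are the flange's). Camera axes: x right, y down, z forward; pixel columns grow to the right and rows downward; lengths in m; the calibration is good to about 2 mm. A picture is of the moment at which its call begins: read the wrist's pose just before it. camera_model takes no time and is no camera call.
- robot.job_done(): hands the job in; it is judged then, once.
The state is a dict: "time_s": time; "joints": joint angles; "dq": joint speeds; "effort": joint torques, N m; "ee_pos": TCP position; "tcp_rot": TCP orientation; "contact_force": force on the tool from outside, world axes, zero at the start; "torque": the same for the moment, N m; "opening": opening from 0.0 (shut) to 1.0 (fully open); "finger_force": force on a finger pad.
Only numpy, scipy, OpenCV 4.12 (cv2) and the standard library are available. Lean on these libraries where they do the work, as an engineer would, in place of code of your own. Each camera call takes 0.05 s, during which the arm holds its last target. There are 200 camera calls.

## Working session

There is one attempt and no reset: what is moved stays moved. The work goes in short steps, Python scripts to look and compute and a shell command to move; the robot and the scene stay as the last step left them, time stands still between calls to the robot, and variables do not carry over. Pictures are saved under pics/ and viewed, at most 10 in all, crops included, and the job is handed in when it is done.

```bash
mkdir -p pics; cat > h.py <<'E'
import numpy as np, cv2
from station import telemetry, get_image, camera_model, robot
def snap(n,f):
    im=get_image(n); cv2.imwrite('pics/'+f,im[:,:,::-1]); return im
def ray(n,uv):
    c=camera_model(n); x=(uv[0]-c['cx'])/c['fx']; y=(uv[1]-c['cy'])/c['fy']
    rd=np.hypot(x,y); r=rd
    for _ in range(30): r=rd/(1+c['k1']*r*r)
    s=r/rd if rd>0 else 1
    R=cv2.Rodrigues(np.array(c['rvec'],float))[0]; t=np.array(c['tvec'],float).ravel()
    return -R.T@t, R.T@np.array([x*s,y*s,1])
def plane(n,uv,z):
    o,d=ray(n,uv); return o+d*(z-o[2])/d[2]
def cross(n1,p1,n2,p2):
    a,d=ray(n1,p1); b,e=ray(n2,p2)
    k=np.linalg.lstsq(np.c_[d,-e],b-a,rcond=None)[0]
    P,Q=a+d*k[0],b+e*k[1]; return (P+Q)/2,np.linalg.norm(P-Q)
E
python3 - <<'E'
from h import *
snap('top','top0.png');snap('scene','scene0.png')
s=telemetry.read_state();print(s)
for n in('top','scene'):print(camera_model(n))
E
```

```text
{'time_s': 0.1, 'joints': array([ 1.0732999 ,  0.60008521, -0.00251779,  1.60007213,  0.00182188,
        0.94289597, -0.07976654]), 'dq': array([ 0.00031772, -0.00323209, -0.00031468, -0.000125  , -0.00043865,
       -0.00031208, -0.00163122]), 'effort': array([ 5.74129284e-03, -7.77984810e+01,  1.56921174e+00, -2.58620757e+01,
        1.24344879e-02,  5.55349063e-03,  1.33459264e-05]), 'ee_pos': array([ 0.2959543 , -0.66138999,  0.24446677]), 'tcp_rot': array([-6.91436102e-04,  9.77938820e-01,  2.08890240e-01, -2.33095186e-04]), 'contact_force': array([-0.05075029,  1.17842644,  0.05895464]), 'torque': array([-0.02610295,  0.02071812,  0.01377734]), 'finger_force': 0.0, 'opening': 0.9981941417022201}
{'fx': 451.04398130662184, 'fy': 451.04398130662184, 'cx': 276.3088387037691, 'cy': 205.27411100554852, 'k1': -0.12403870444273252, 'rvec': array([ 2.09627654, -2.12335898,  0.2310426 ]), 'tvec': array([-0.01041242,  0.55732087,  1.11176054])}
{'fx': 533.3768457344357, 'fy': 533.3768457344357, 'cx': 285.0504647390938, 'cy': 195.29926713569637, 'k1': -0.13655609811401895, 'rvec': array([ 0.95076246, -2.51128406,  1.02559507]), 'tvec': array([0.39681761, 0.35315218, 1.49294766])}
```

View pics/top0.png

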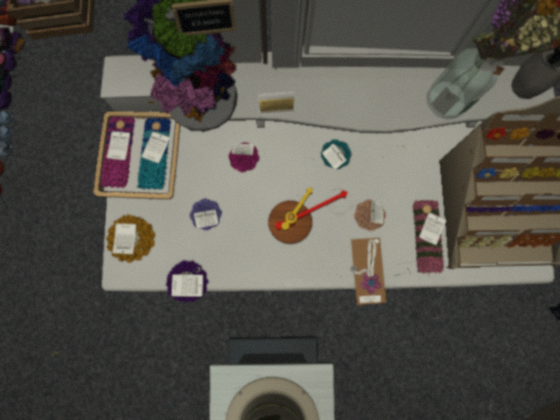

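View pics/scene0.png

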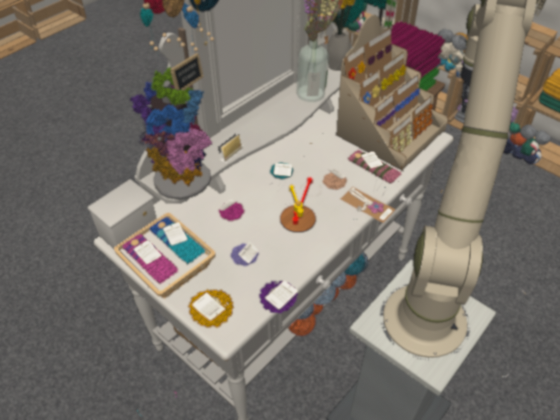

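The top view shows the sign at (290,222), the red tip at (346,192), the yellow tip at (310,190), teal at (336,154), peach at (370,214), lilac at (205,214) and rose at (243,155). The scene view agrees. Next I'll measure with colour masks.

```bash
cat >> h.py <<'E'
BOX={'top':(180,130,400,260),'scene':(215,150,360,275)}
HUE={'teal':(80,97,70,30),'peach':(3,15,60,60),'red':(0,6,190,100),'yellow':(20,32,150,100),'yellow2':(20,32,150,100)}
def mask(im,n,k):
    x0,y0,x1,y1=BOX[n]; h=cv2.cvtColor(im,cv2.COLOR_RGB2HSV); lo,hi,s,v=HUE[k]
    m=cv2.inRange(h,(lo,s,v),(hi,255,255)); z=np.zeros_like(m); z[y0:y1,x0:x1]=m[y0:y1,x0:x1]
    return z
def pts(m):
    nc,l,st,_=cv2.connectedComponentsWithStats(m,connectivity=8); i=1+np.argmax(st[1:,4])
    return np.argwhere(l==i)[:,::-1].astype(np.float32)
E
python3 - <<'E'
from h import *
for n in('top','scene'):
    im=cv2.imread(f'pics/{n}0.png')[:,:,::-1].copy(); h=cv2.cvtColor(im,cv2.COLOR_RGB2HSV)
    P={'top':{'teal':(325,150),'peach':(363,214),'red':(330,199),'yellow':(302,203),'base':(290,237)},'scene':{'teal':(275,170),'peach':(328,180),'red':(306,190),'yellow':(294,192),'base':(300,224)}}[n]
    for k,(u,v) in P.items(): print(n,k,np.median(h[v-1:v+2,u-1:u+2].reshape(-1,3),0))
    out=[]
    for k in('teal','peach','red','yellow'):
        m=mask(im,n,k); p=pts(m); (c,r)=cv2.minEnclosingCircle(p); print(k,len(p),c,r); out.append(m)
    x0,y0,x1,y1=BOX[n]; f=3
    a=cv2.resize(im[y0:y1,x0:x1,::-1],None,fx=f,fy=f,interpolation=cv2.INTER_CUBIC)
    cs=cv2.resize(np.maximum.reduce([o//(i+1) for i,o in enumerate(out)])[y0:y1,x0:x1],None,fx=1,fy=1)
    a[:cs.shape[0],:cs.shape[1]]=cs[:,:,None]; cv2.imwrite(f'pics/c_{n}.png',a)
E
```

```text
top teal [ 55.  18. 152.]
top peach [ 12. 111. 115.]
top red [  1. 187. 177.]
top yellow [ 23. 176. 151.]
top base [ 12. 171. 111.]
teal 196 (335.5, 154.0) 14.603181838989258
peach 1213 (297.3883361816406, 217.32740783691406) 30.373491287231445
red 144 (321.5, 204.5) 26.617761611938477
yellow 250 (297.0, 209.0) 24.413209915161133
scene teal [ 27.  13. 223.]
scene peach [ 12. 101. 176.]
scene red [  2. 166. 205.]
scene yellow [ 24. 168. 216.]
scene base [ 13. 159. 159.]
teal 157 (352.5, 264.5) 10.700567245483398
peach 660 (297.5, 218.0) 17.755380630493164
red 44 (295.0, 218.0) 5.099119663238525
yellow 153 (296.0, 200.5) 16.286596298217773
```

View pics/c_top.png

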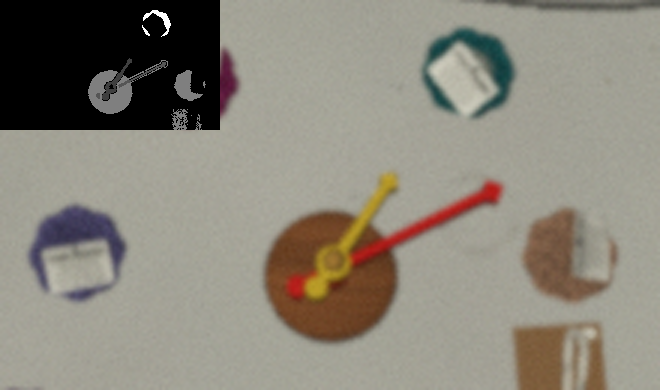

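The crop shows the full teal ring, and peach with its right part hidden by its card. It spans roughly x 524–615 and y 207–300 in the crop, so its centre is near full-image (370,214.7). I'll fit each region separately.

```bash
cat >> h.py <<'E'
ROI={'top':{'teal':(318,137,354,172),'peach':(352,196,388,232),'dial':(225,150,352,250)},
     'scene':{'teal':(266,158,298,184),'peach':(318,168,350,190),'dial':(270,170,318,235)}}
RNG={'teal':[((75,60,25),(100,255,255))],'peach':[((0,60,50),(20,255,255))],
     'red':[((0,178,120),(7,255,255)),((172,150,120),(180,255,255))],'yellow':[((19,120,110),(34,255,255))],'base':[((5,100,40),(17,255,255))]}
def P(im,n,k,roi=None):
    x0,y0,x1,y1=ROI[n][roi or k]; h=cv2.cvtColor(im[y0:y1,x0:x1],cv2.COLOR_RGB2HSV)
    m=np.maximum.reduce([cv2.inRange(h,a,b) for a,b in RNG[k]])
    return pts(m)+np.float32([x0,y0])
def fitc(q):  # circle fit to metric xy points
    A=np.c_[2*q,np.ones(len(q))]; s=np.linalg.lstsq(A,(q**2).sum(1),rcond=None)[0]
    return s[:2],np.sqrt(s[2]+s[:2]@s[:2])
def W(n,p,z): return np.array([plane(n,u,z)[:2] for u in p])
def pointer(im,n,k,z,axis,L):
    q=W(n,P(im,n,k,'dial'),z)-axis; r=np.hypot(*q.T); f=q[(r>L[0])&(r<L[1])]
    g=np.median(f,0); f=f[(f@g)>0]
    d=np.linalg.svd(f-f.mean(0))[2][0]; d*=np.sign(d@g); m=f.mean(0)
    return np.degrees([np.arctan2(*m[::-1]),np.arctan2(*d[::-1])]),r[(q@g)>0].max()
E
python3 - <<'E'
from h import *
I={n:cv2.imread(f'pics/{n}0.png')[:,:,::-1].copy() for n in('top','scene')}
for n in I:
    for k in('teal','peach'):
        hull=cv2.convexHull(P(I[n],n,k))[:,0]; q=W(n,hull,0.014)
        c,r=cv2.minEnclosingCircle(q.astype(np.float32)*1000); print(n,k,np.round(c,0),round(r,1))
    hull=cv2.convexHull(P(I[n],n,'base','dial'))[:,0]
    c,r=fitc(W(n,hull,0.012)); print(n,'axis',c,r)
    print(n,'red',pointer(I[n],n,'red',.038,c,(.065,.155)),'yel',pointer(I[n],n,'yellow',.070,c,(.02,.08)))
# tips by two views: farthest mask point from base centre in each image
for k in('red','yellow'):
    t={}
    for n in I:
        p=P(I[n],n,k,'dial'); b=P(I[n],n,'base','dial').mean(0); d=p-b; up=d[:,1]<0
        t[n]=p[up][np.argmax(np.hypot(*d[up].T))]
    print(k,t,cross('top',t['top'],'scene',t['scene']))
E
```

```text
top teal [ 713. -186.] 41.1
top peach [ 538. -269.] 42.2
top axis [ 0.52286149 -0.05356821] 0.05722501115332817
top red (array([-64.42571756, -64.47457214]), np.float64(0.16528726955244422)) yel (array([-35.27779064, -35.42361129]), np.float64(0.09440915881624849))
scene teal [ 713. -170.] 38.5
scene peach [ 535. -267.] 41.3
scene axis [ 0.517845  -0.0481191] 0.056787862932823514
  return _methods._mean(a, axis=axis, dtype=dtype,
  ret = um.true_divide(
h.py:42: RuntimeWarning: Mean of empty slice.
  d=np.linalg.svd(f-f.mean(0))[2][0]; d*=np.sign(d@g); m=f.mean(0)
Traceback (most recent call last):
  File "h.py", line 43, in pointer
    return np.degrees([np.arctan2(*m[::-1]),np.arctan2(*d[::-1])]),r[(q@g)>0].max()
                                                                   ~~~~~~~~~~~~~~^^
ValueError: zero-size array to reduction operation maximum which has no identity
```

```bash
python3 -m crank '[[0.1,-0.13,0,0],[0.18,-0.25,0,0],[0.26,-0.36,0,0],[0.33,-0.46,0,0],[0.4,-0.55,0,0],[0.45,-0.62,0,0],[0.46,-0.645,0,0],[0.46,-0.645,0,0],[0.46,-0.645,0,0],[0.46,-0.645,0,0]]' -1 20
python3 -c "
from h import *
print(camera_model('wrist'))"
```

```text
time_s: 1.1
ee_pos: [0.3584, -0.3527, 0.2452]
tcp_rot: [0.0, 0.978, 0.208, -0.0]
contact_force: [0.3, 0.1, -0.4]
opening: -0.003
finger_force: 0.0
{'fx': 302.50207797198425, 'fy': 302.50207797198425, 'cx': 281.95550218128477, 'cy': 205.09186962065118, 'k1': -0.04135679077205821, 'mount': array([[ 6.85971819e-04, -9.52159967e-01, -3.05599291e-01,
         7.80649827e-02],
       [ 9.99999714e-01,  5.55489700e-04,  5.13929754e-04,
        -7.49774125e-04],
       [-3.19586079e-04, -3.05599556e-01,  9.52160075e-01,
        -1.28088754e-01],
       [ 0.00000000e+00,  0.00000000e+00,  0.00000000e+00,
         1.00000000e+00]])}
```

```bash
python3 -m crank '[[0.1,-0.03,-0.03,0],[0.2,-0.07,-0.06,0],[0.3,-0.1,-0.09,0],[0.4,-0.13,-0.12,0],[0.5,-0.16,-0.137,0],[0.577,-0.19,-0.137,0],[0.577,-0.19,-0.137,0],[0.577,-0.19,-0.137,0],[0.577,-0.19,-0.137,0],[0.577,-0.19,-0.137,0]]'
cat > addray.py <<'E'
E
python3 - <<'E'
s=open('h.py').read()
s=s.replace("def ray(n,uv):\n    c=camera_model(n);","POSE={}\ndef ray(n,uv):\n    c=CM.setdefault(n,camera_model(n));",1).replace("def ray(","CM={}\ndef ray(",1)
s=s.replace("    R=cv2.Rod","""    if n=='wrist':
        T=POSE['T']@np.array(c['mount']); return T[:3,3],T[:3,:3]@np.array([x*s,y*s,1])
    R=cv2.Rod""",1)
s+='''
from scipy.spatial.transform import Rotation
import json
def wsnap(f):
    st=telemetry.read_state(); T=np.eye(4); T[:3,:3]=Rotation.from_quat(np.roll(st['tcp_rot'],-1)).as_matrix(); T[:3,3]=st['ee_pos']
    POSE['T']=T; np.save('pics/'+f+'.npy',T); return snap('wrist',f)
'''
open('h.py','w').write(s)
E
python3 -c "
from h import *
wsnap('w1.png')"
```

```text
time_s: 2.1
ee_pos: [0.5374, -0.1892, 0.2999]
tcp_rot: [0.0, 0.978, 0.208, -0.0]
contact_force: [-0.2, -0.0, 0.2]
opening: -0.006
finger_force: 0.0
```

View pics/w1.png

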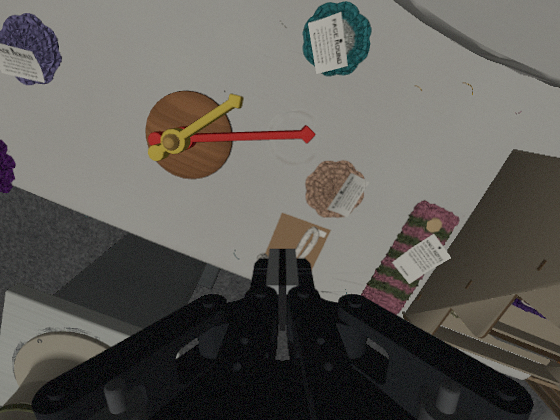

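The wrist view shows everything clearly: base centre (189,135), red tip (315,134), yellow tip (241,99), teal (337,38), peach (336,188). I'll measure all of these from it and check heights against the top view.

```bash
cat >> h.py <<'E'
ROI['wrist']={'teal':(298,0,376,80),'peach':(300,155,375,222),'dial':(140,70,325,185)}
def measure(im,n='wrist',quiet=False):
    o={}
    for k in('teal','peach'):
        hull=cv2.convexHull(P(im,n,k))[:,0]; q=W(n,hull,0.012)
        c,r=cv2.minEnclosingCircle(q.astype(np.float32)*1000); o[k]=(np.array(c)/1000,r/1000)
    hull=cv2.convexHull(P(im,n,'base','dial'))[:,0]; o['axis']=fitc(W(n,hull,0.010))
    return o
E
python3 - <<'E'
from h import *
im=cv2.imread('pics/w1.png')[:,:,::-1].copy(); POSE['T']=np.load('pics/w1.png.npy')
o=measure(im); ax=o['axis'][0]; print(o)
for k in('teal','peach'):
    d=o[k][0]-ax; print(k,np.hypot(*d),np.degrees(np.arctan2(d[1],d[0])))
print('red',pointer(im,'wrist','red',.038,ax,(.065,.155)),'yel',pointer(im,'wrist','yellow',.070,ax,(.025,.08)))
# height checks, wrist x top
tp=cv2.imread('pics/top0.png')[:,:,::-1].copy(); c=W('top',[[290,222]],.01)[0]
for k in('red','yellow'):
    p=P(im,'wrist',k,'dial'); a=p[np.argmax(p[:,0])]; q=P(tp,'top',k,'dial'); b=q[np.argmax(q[:,0]-q[:,1])]
    print(k,a,b,cross('wrist',a,'top',b))
E
```

```text
{'teal': (array([ 0.71197388, -0.18499405]), 0.04365909957885742), 'peach': (array([ 0.5383725 , -0.27004907]), 0.043614349365234374), 'axis': (array([ 0.52895145, -0.04845055]), np.float64(0.05149452832093139))}
teal 0.22834477708319137 -36.724702794806596
peach 0.22179869906739108 -87.56559099237802
red (array([-68.25531245, -64.22665932]), np.float64(0.17194198236909033)) yel (array([-43.95304753, -34.82388153]), np.float64(0.09374659269214179))
red [314. 134.] [345. 192.] (array([ 0.59667989, -0.20475565,  0.03416816]), np.float64(0.004601964421870014))
yellow [240.  97.] [311. 188.] (array([ 0.60048339, -0.10858535,  0.06715467]), np.float64(0.00011722366493153296))
```

```bash
cat >> h.py <<'E'
def line(im,n,k,z,ax,L):
    q=W(n,P(im,n,k,'dial'),z); r=np.hypot(*(q-ax).T); f=q[(r>L[0])&(r<L[1])]
    g=np.median(f,0)-ax; f=f[((f-ax)@g)>0]; d=np.linalg.svd(f-f.mean(0))[2][0]; d*=np.sign(d@g)
    return f.mean(0),d
def report(im,n='wrist',ax0=(.522,-.053)):
    ax0=np.array(ax0); o=measure(im,n)
    m1,d1=line(im,n,'red',.036,ax0,(.065,.155)); m2,d2=line(im,n,'yellow',.068,ax0,(.025,.08))
    k=np.linalg.solve(np.c_[d1,-d2],m2-m1); print('axis from pointers',m1+k[0]*d1)
    for nm,d,m in(('red',d1,m1),('yel',d2,m2)):
        v=m-ax0; print(nm,'dir',np.degrees(np.arctan2(d[1],d[0])).round(2),'bearing',np.degrees(np.arctan2(v[1],v[0])).round(2))
    for t in('teal','peach'):
        v=o[t][0]-ax0; print(t,o[t],np.hypot(*v).round(4),np.degrees(np.arctan2(v[1],v[0])).round(2))
E
python3 - <<'E'
from h import *
im=cv2.imread('pics/w1.png')[:,:,::-1].copy(); POSE['T']=np.load('pics/w1.png.npy')
report(im)
x0,y0,x1,y1=(130,80,250,190); h=cv2.cvtColor(im[y0:y1,x0:x1],cv2.COLOR_RGB2HSV)
m=cv2.inRange(h,(0,70,30),(35,255,255)); p=pts(m)+np.float32([x0,y0])
# left/bottom/top base rim only: drop hull points within +x cone of pointers
hull=cv2.convexHull(p)[:,0]; q=W('wrist',hull,.01)
for ctr in range(3):
    c,r=fitc(q); e=abs(np.hypot(*(q-c).T)-r); q=q[e<.003]; print(c,r,len(q))
p=P(im,'wrist','base','dial'); print(p.min(0),p.max(0))
E
```

```text
Traceback (most recent call last):
  File "h.py", line 68, in report
    m1,d1=line(im,n,'red',.036,ax0,(.065,.155)); m2,d2=line(im,n,'yellow',.068,ax0,(.025,.08))
          ~~~~^^^^^^^^^^^^^^^^^^^^^^^^^^^^^^^^^
  File "h.py", line 63, in line
    q=W(n,P(im,n,k,'dial'),z); r=np.hypot(*(q-ax).T); f=q[(r>L[0])&(r<L[1])]
  File "h.py", line 42, in W
    def W(n,p,z): return np.array([plane(n,u,z)[:2] for u in p])
                                   ~~~~~^^^^^^^
  File "h.py", line 17, in plane
    o,d=ray(n,uv); return o+d*(z-o[2])/d[2]
        ~~~^^^^^^
  File "h.py", line 8, in ray
    c=CM.setdefault(n,camera_model(n)); x=(uv[0]-c['cx'])/c['fx']; y=(uv[1]-c['cy'])/c['fy']
                      ~~~~~~~~~~~~^^^
ValueError: time passes only in moves, steps and waits
```

```bash
sed -i "s/c=CM.setdefault(n,camera_model(n));/CM[n]=c=CM.get(n) or camera_model(n);/" h.py
python3 - <<'E'
from h import *
im=cv2.imread('pics/w1.png')[:,:,::-1].copy(); POSE['T']=np.load('pics/w1.png.npy')
report(im)
x0,y0,x1,y1=(130,80,250,190); h=cv2.cvtColor(im[y0:y1,x0:x1],cv2.COLOR_RGB2HSV)
m=cv2.inRange(h,(0,70,30),(35,255,255)); p=pts(m)+np.float32([x0,y0])
hull=cv2.convexHull(p)[:,0]; q=W('wrist',hull,.01); q=q[np.hypot(*(q-[.522,-.053]).T)<.067]
for i in range(3):
    c,r=fitc(q); e=abs(np.hypot(*(q-c).T)-r); q=q[e<.004]; print(c,r,len(q))
E
```

```text
axis from pointers [ 0.52285588 -0.05379507]
red dir -64.25 bearing -64.02
yel dir -35.02 bearing -35.19
teal (array([ 0.71197388, -0.18499405]), 0.04365909957885742) 0.2313 -34.79
peach (array([ 0.5383725 , -0.27004907]), 0.043614349365234374) 0.2177 -85.69
[ 0.5224917  -0.05374257] 0.05861842621088709 26
[ 0.5224917  -0.05374257] 0.05861842621088709 26
[ 0.5224917  -0.05374257] 0.05861842621088709 26
```

```bash
python3 -m crank '[[0,0,0.1,0],[0,0,0.2,0],[0,0,0.3,0],[0,0,0.4,0],[0,0,0.5,0],[0,0,0.57,0],[0,0,0.62,0],[0,0,0.65,0],[0,0,0.66,0],[0,0,0.66,0]]'
python3 - <<'E'
from h import *
ax=np.array([.5227,-.0537]); T=telemetry.read_state(); p=T['ee_pos'][:2]
R=Rotation.from_quat(np.roll(T['tcp_rot'],-1)).as_matrix(); print(T['ee_pos'],np.degrees(np.arctan2(R[1,1],R[0,1])))
for th in range(-64,-32,4):
  for off in(.016,):
    a=np.radians(th); d=np.array([np.cos(a),np.sin(a)]); n=np.array([d[1],-d[0]])
    g=ax+.128*d+off*n-p; l=R[:2,:2].T@g/.4; print(th,l.round(4),'turn',round(-(th+65.9)/90,3))
E
```

```text
time_s: 3.15
ee_pos: [0.5383, -0.1878, 0.0362]
tcp_rot: [0.0, 0.978, 0.209, -0.0]
contact_force: [-0.0, 0.2, 0.8]
opening: -0.0
finger_force: 0.0
[ 0.53831122 -0.18781722  0.03618978] -65.91914185676914
-64 [ 0.0719 -0.0009] turn -0.021
-60 [0.0944 0.0004] turn -0.066
-56 [1.169e-01 1.000e-04] turn -0.11
-52 [ 0.1393 -0.0018] turn -0.154
-48 [ 0.1616 -0.0053] turn -0.199
-44 [ 0.1835 -0.0102] turn -0.243
-40 [ 0.2051 -0.0167] turn -0.288
-36 [ 0.2261 -0.0247] turn -0.332
```

```bash
python3 -m crank '[[0.05,0,0,-0.01],[0.072,0,0,-0.021],[0.083,0,0,-0.044],[0.094,0,0,-0.066],[0.106,0,0,-0.088],[0.117,0,0,-0.11],[0.128,-0.001,0,-0.132],[0.139,-0.002,0,-0.154],[0.15,-0.004,0,-0.177],[0.161,-0.005,0,-0.199]]'
cat > ang.py <<'E'
from h import *
ax=np.array([.5227,-.0537]); T=telemetry.read_state(); p=T['ee_pos'][:2]
R=Rotation.from_quat(np.roll(T['tcp_rot'],-1)).as_matrix(); yaw=np.degrees(np.arctan2(R[1,1],R[0,1]))
im=wsnap('now.png'); h=cv2.cvtColor(im,cv2.COLOR_RGB2HSV)
v=p-ax; print('yaw_y',yaw,'r',np.hypot(*v),'finger bearing',np.degrees(np.arctan2(v[1],v[0])),'contact',T['contact_force'])
E
python3 ang.py
```

```text
time_s: 4.15
ee_pos: [0.5964, -0.159, 0.036]
tcp_rot: [-0.0, 0.933, 0.36, -0.0]
contact_force: [-0.7, -0.1, 0.0]
opening: 0.0
finger_force: 0.3
yaw_y -47.80366092732299 r 0.1285549672900052 finger bearing -55.00762703842498 contact [-0.65178592 -0.130306    0.03383441]
```

View pics/now.png

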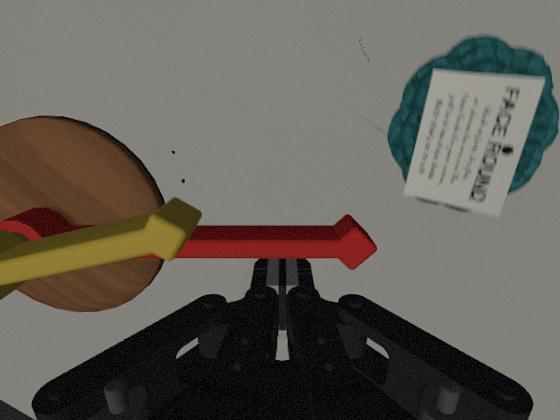

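The red bar lies flush against the shut fingertips, with horizontal edges at rows 226 and 258 and its tip at (376,247). So its angle equals the tool yaw, −47.8°. I'll push on to −34.8°.

```bash
python3 - <<'E'
from h import *
ax=np.array([.5227,-.0537]); T=telemetry.read_state(); p=T['ee_pos'][:2]
R=Rotation.from_quat(np.roll(T['tcp_rot'],-1)).as_matrix()
for th in(-45,-42,-39,-37,-36,-34.8):
    a=np.radians(th); d=np.array([np.cos(a),np.sin(a)]); n=np.array([d[1],-d[0]])
    g=ax+.128*d+.0161*n-p; print(th,(R[:2,:2].T@g/.4).round(4),'turn',round(-(th+47.8)/90,3))
E
```

```text
-45 [0.0135 0.0024] turn -0.031
-42 [0.0304 0.0033] turn -0.064
-39 [0.0473 0.0033] turn -0.098
-37 [0.0585 0.0028] turn -0.12
-36 [0.0641 0.0024] turn -0.131
-34.8 [0.0708 0.0018] turn -0.144
```

```bash
python3 -m crank '[[0.007,0.001,0,-0.016],[0.0135,0.002,0,-0.031],[0.022,0.003,0,-0.048],[0.03,0.003,0,-0.064],[0.039,0.003,0,-0.081],[0.047,0.003,0,-0.098],[0.054,0.003,0,-0.112],[0.061,0.003,0,-0.126],[0.067,0.002,0,-0.14],[0.067,0.002,0,-0.14]]'
cat > wm.py <<'E'
from h import *
# angles of bars in the current wrist picture, teal bearing; usage in close view
E
python3 ang.py
python3 - <<'E'
from h import *
ax=np.array([.5227,-.0537]); POSE['T']=np.load('pics/now.png.npy'); im=cv2.imread('pics/now.png')[:,:,::-1].copy()
h=cv2.cvtColor(im,cv2.COLOR_RGB2HSV)
m=cv2.inRange(h,(0,178,60),(7,255,255))|cv2.inRange(h,(172,150,60),(180,255,255)); m[300:]=0
q=W('wrist',pts(m)[::5],.034); r=np.hypot(*(q-ax).T)
f=q[(r>.1)&(r<.145)]; d=np.linalg.svd(f-f.mean(0))[2][0]; v=f.mean(0)-ax
print('red dir',np.degrees(np.arctan(d[1]/d[0])),'bearing',np.degrees(np.arctan2(v[1],v[0])),r.max())
m=cv2.inRange(h,(75,60,20),(100,255,255)); p=pts(m); print(p.min(0),p.max(0))
c,rr=cv2.minEnclosingCircle((W('wrist',cv2.convexHull(p)[:,0],.012)*1000).astype(np.float32)); v=np.array(c)/1000-ax
print('teal',c,rr,np.degrees(np.arctan2(v[1],v[0])))
E
```

```text
time_s: 5.2
ee_pos: [0.6172, -0.1416, 0.0361]
tcp_rot: [0.0, 0.888, 0.459, 0.0]
contact_force: [0.3, -0.9, 0.2]
opening: 0.005
finger_force: 0.0
yaw_y -35.299747386513 r 0.12901724975061052 finger bearing -42.93583947368844 contact [ 0.27959378 -0.90092242  0.17252709]
red dir -36.0136766775778 bearing -34.49779514052777 0.1710221306749526
[390. 143.] [543. 279.]
teal (710.8157958984375, -183.92185974121094) 44.302268981933594 -34.69265126403423
```

```bash
python3 -m crank '[[-0.03,0,0,0],[-0.06,0,0,0],[-0.1,0,-0.05,0],[-0.1,0,-0.15,0],[-0.1,0,-0.25,0],[-0.1,0,-0.36,0],[-0.1,0,-0.47,0],[-0.1,0,-0.57,0],[-0.1,0,-0.66,0],[-0.1,0,-0.66,0]]'
python3 - <<'E'
from h import *
wsnap('w2.png'); snap('top','top2.png')
E
```

```text
time_s: 6.25
ee_pos: [0.5947, -0.1763, 0.3053]
tcp_rot: [0.003, 0.889, 0.458, 0.003]
contact_force: [1.1, -0.1, -0.4]
opening: 0.0
finger_force: 0.0
```

View pics/w2.png

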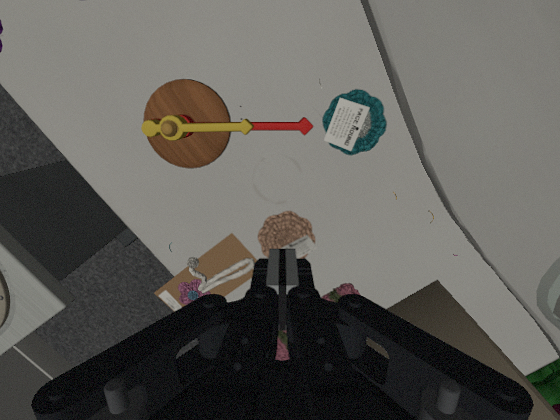

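Red now lies under yellow, with its tip at (313,126). Teal is centred near (354,122).

```bash
python3 - <<'E'
from h import *
ax=np.array([.5227,-.0537]); POSE['T']=np.load('pics/w2.png.npy'); im=cv2.imread('pics/w2.png')[:,:,::-1].copy()
ROI['wrist']={'teal':(315,80,392,162),'dial':(140,75,322,172)}
b=lambda v:np.degrees(np.arctan2(v[1],v[0])).round(2)
q=W('wrist',P(im,'wrist','red','dial'),.036); r=np.hypot(*(q-ax).T); print('red tip',q[r>.16].mean(0),'bearing tip',b(q[r>.155].mean(0)-ax),'all',b(q.mean(0)-ax),r.max())
f=q[(r>.1)]; d=np.linalg.svd(f-f.mean(0))[2][0]; print('dir',np.degrees(np.arctan(d[1]/d[0])))
m,d=line(im,'wrist','yellow',.068,ax,(.025,.08)); print('yel',b(d),b(m-ax))
c,rr=cv2.minEnclosingCircle((W('wrist',cv2.convexHull(P(im,'wrist','teal'))[:,0],.012)*1000).astype(np.float32)); print('teal',c,rr,b(np.array(c)/1000-ax))
x0,y0,x1,y1=(130,70,250,180); h=cv2.cvtColor(im[y0:y1,x0:x1],cv2.COLOR_RGB2HSV)
p=pts(cv2.inRange(h,(0,70,30),(35,255,255)))+np.float32([x0,y0]); q=W('wrist',cv2.convexHull(p)[:,0],.01); q=q[np.hypot(*(q-ax).T)<.067]; print('axis',fitc(q))
t=cv2.imread('pics/top2.png')[:,:,::-1].copy()
q=W('top',P(t,'top','red','dial'),.036); r=np.hypot(*(q-ax).T); q=q[r>.12]; print('top red',len(q),b(q.mean(0)-ax))
c,rr=cv2.minEnclosingCircle((W('top',cv2.convexHull(P(t,'top','teal'))[:,0],.012)*1000).astype(np.float32)); print('top teal',c,rr,b(np.array(c)/1000-ax))
E
```

```text
red tip [ 0.65575787 -0.1487362 ] bearing tip -35.58 all -35.67 0.16853267318262236
dir -35.18874043881724
yel -34.18 -35.12
teal (711.2068481445312, -184.59005737304688) 43.290992736816406 -34.77
axis (array([ 0.52321742, -0.05404344]), np.float64(0.05879929891684929))
top red 45 -35.54
top teal (718.1425170898438, -183.72607421875) 37.43004608154297 -33.64
```

Red is at −35.5° and teal at −34.8°, a difference of about 0.7°, which is within the measuring noise and good. Next is yellow, pushed from its anticlockwise side at radius 62 mm with the fingertip 50 mm high, clear of red's 38 mm top.

```bash
cat > plan.py <<'E'
from h import *
import sys
ax=np.array([.5228,-.0538]); T=telemetry.read_state(); p=T['ee_pos'][:2]
R=Rotation.from_quat(np.roll(T['tcp_rot'],-1)).as_matrix(); yaw=np.degrees(np.arctan2(R[1,1],R[0,1])); print(T['ee_pos'],yaw)
off=float(sys.argv[1]); 
for th in map(float,sys.argv[2:]):
    a=np.radians(th); d=np.array([np.cos(a),np.sin(a)]); n=np.array([-d[1],d[0]])
    g=ax+.062*d+off*n-p; print(th,(R[:2,:2].T@g/.4).round(4),'turn',round(-(th-yaw)/90,3))
E
python3 plan.py .036 -35.3
```

```text
[ 0.59284847 -0.175915    0.30072847] -35.476105501779266
-35.3 [ 0.2375 -0.1651] turn -0.002
```

```bash
python3 -m crank '[[0.1,-0.07,0,0],[0.2,-0.14,0,0],[0.2375,-0.165,0,0],[0.2375,-0.165,0.1,0],[0.2375,-0.165,0.2,0],[0.2375,-0.165,0.3,0],[0.2375,-0.165,0.4,0],[0.2375,-0.165,0.5,0],[0.2375,-0.165,0.57,0],[0.2375,-0.165,0.59,0]]'
python3 plan.py .016 -35 -38 -41 -44 -47 -50 -53 -56 -59 -62 -65 -68 -72 -76 -80 -83 -85
```

```text
time_s: 7.35
ee_pos: [0.5915, -0.0594, 0.0598]
tcp_rot: [-0.002, 0.889, 0.459, -0.003]
contact_force: [-0.5, 0.3, -0.9]
opening: 0.006
finger_force: 0.0
[ 0.59154491 -0.05937602  0.05975611] -35.38372418488148
-35.0 [-0.0471  0.0065] turn -0.004
-38.0 [-0.0553  0.0085] turn 0.029
-41.0 [-0.0635  0.01  ] turn 0.062
-44.0 [-0.0718  0.0111] turn 0.096
-47.0 [-0.0802  0.0117] turn 0.129
-50.0 [-0.0886  0.0119] turn 0.162
-53.0 [-0.0969  0.0116] turn 0.196
-56.0 [-0.1053  0.011 ] turn 0.229
-59.0 [-0.1136  0.0099] turn 0.262
-62.0 [-0.1218  0.0083] turn 0.296
-65.0 [-0.13    0.0063] turn 0.329
-68.0 [-0.138   0.0039] turn 0.362
-72.0 [-1.485e-01  1.000e-04] turn 0.407
-76.0 [-0.1587 -0.0045] turn 0.451
-80.0 [-0.1685 -0.0098] turn 0.496
-83.0 [-0.1757 -0.0142] turn 0.529
-85.0 [-0.1803 -0.0173] turn 0.551
```

```bash
python3 -m crank '[[-0.03,0.003,-0.005,0],[-0.047,0.006,-0.005,0],[-0.053,0.008,-0.005,0.02],[-0.058,0.009,-0.005,0.04],[-0.0635,0.01,-0.005,0.062],[-0.069,0.011,-0.005,0.084],[-0.0745,0.011,-0.005,0.107],[-0.08,0.012,-0.005,0.129],[-0.086,0.012,-0.005,0.151],[-0.0915,0.012,-0.005,0.173]]'
python3 ang.py; python3 plan.py .016 -53 -56 -59 -62 -65 -68 -71 -74 -77 -80 -83 -85
```

```text
time_s: 8.35
ee_pos: [0.5774, -0.0917, 0.066]
tcp_rot: [0.0, 0.943, 0.333, -0.0]
contact_force: [2.3, -0.6, 0.7]
opening: -0.003
finger_force: 0.7
yaw_y -51.113406885878184 r 0.06661409050243373 finger bearing -34.784819436838646 contact [ 2.30538314 -0.56336679  0.70337133]
[ 0.5771664  -0.09201073  0.06600891] -51.23852149109576
-53.0 [-0.011  -0.0034] turn 0.02
-56.0 [-0.0192 -0.0018] turn 0.053
-59.0 [-0.0275 -0.0006] turn 0.086
-62.0 [-0.0358  0.0002] turn 0.12
-65.0 [-0.0442  0.0005] turn 0.153
-68.0 [-0.0526  0.0004] turn 0.186
-71.0 [-0.0609 -0.0002] turn 0.22
-74.0 [-0.0693 -0.0012] turn 0.253
-77.0 [-0.0775 -0.0026] turn 0.286
-80.0 [-0.0857 -0.0045] turn 0.32
-83.0 [-0.0938 -0.0067] turn 0.353
-85.0 [-0.0991 -0.0085] turn 0.375
```

View pics/now.png

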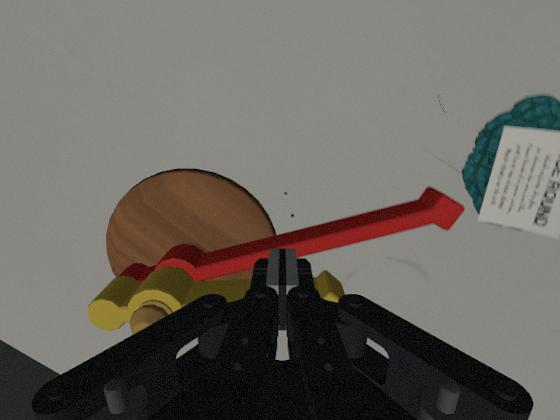

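Yellow is being carried round under the fingers, with its head at (330,287), and red hasn't moved.

```bash
python3 -m crank '[[-0.011,-0.003,0,0.02],[-0.019,-0.002,0,0.053],[-0.0275,-0.001,0,0.086],[-0.036,0,0,0.12],[-0.044,0,0,0.153],[-0.0525,0,0,0.186],[-0.061,0,0,0.22],[-0.069,-0.001,0,0.253],[-0.0775,-0.003,0,0.286],[-0.0775,-0.003,0,0.286]]'
cat > yel.py <<'E'
from h import *
ax=np.array([.5228,-.0538])
im=wsnap('now.png'); h=cv2.cvtColor(im,cv2.COLOR_RGB2HSV); T=telemetry.read_state(); print(T['ee_pos'],T['contact_force'])
b=lambda v:np.degrees(np.arctan2(v[1],v[0])).round(2)
y=pts(cv2.inRange(h,(19,120,80),(34,255,255))); print('yel px',y.min(0),y.max(0))
q=W('wrist',y[::3],.068); r=np.hypot(*(q-ax).T); s=q[(r>.08)&(r<.105)]; 
if len(s): print('yellow head',b(s.mean(0)-ax),len(s),r.max())
p=pts(cv2.inRange(h,(0,60,50),(18,177,255))); print('peach px',p.min(0),p.max(0))
E
python3 yel.py; python3 plan.py .016 -77 -80 -83 -85 -86
```

```text
time_s: 9.4
ee_pos: [0.5519, -0.1104, 0.066]
tcp_rot: [0.0, 0.993, 0.114, -0.001]
contact_force: [0.5, 0.5, -0.9]
opening: 0.004
finger_force: 0.0
[ 0.5520281  -0.11030195  0.06602077] [-1.24152211 -0.07599369 -0.33967553]
yel px [ 90. 282.] [194. 331.]
peach px [108. 165.] [254. 275.]
[ 0.5520281  -0.11030195  0.06602077] -76.71778513060396
-77.0 [0.0006 0.0009] turn 0.003
-80.0 [-0.0076  0.0028] turn 0.036
-83.0 [-0.0159  0.0042] turn 0.07
-85.0 [-0.0214  0.0049] turn 0.092
-86.0 [-0.0242  0.0052] turn 0.103
```

View pics/now.png

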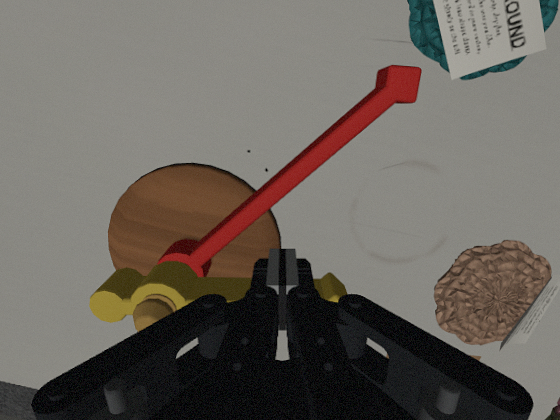

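Yellow is flush with the fingers at about −76.7°. Peach is to the right at (490,292). I'll push on to about −85.7°.

```bash
python3 -m crank '[[-0.004,0.002,0,0.018],[-0.0076,0.003,0,0.036],[-0.012,0.0035,0,0.053],[-0.016,0.004,0,0.07],[-0.0185,0.0045,0,0.081],[-0.021,0.005,0,0.092],[-0.0233,0.005,0,0.1],[-0.0233,0.005,0,0.1],[-0.0233,0.005,0,0.1],[-0.0233,0.005,0,0.1]]'
python3 plan.py .016 -85.7
python3 -m crank '[[0.03,0,0,0],[0.06,0,0,0],[0.08,0,-0.05,0],[0.08,0,-0.15,0],[0.08,0,-0.25,0],[0.08,0,-0.36,0],[0.08,0,-0.46,0],[0.08,0,-0.56,0],[0.08,0,-0.6,0],[0.08,0,-0.6,0]]'
```

```text
time_s: 10.45
ee_pos: [0.5438, -0.1143, 0.066]
tcp_rot: [0.0, 0.999, 0.038, -0.0]
contact_force: [1.1, -0.4, 0.1]
opening: -0.0
finger_force: 0.2
[ 0.5438377  -0.11429838  0.06601757] -85.68026298126924
-85.7 [-0.0011  0.0002] turn 0.0
time_s: 11.45
ee_pos: [0.578, -0.1118, 0.3094]
tcp_rot: [0.0, 0.999, 0.038, 0.003]
contact_force: [-0.5, -0.1, -0.5]
opening: -0.0
finger_force: 0.0
```

```bash
python3 -c "
from h import *
wsnap('w3.png'); snap('top','top3.png')"
```

```text
(no output)
```

View pics/w3.png

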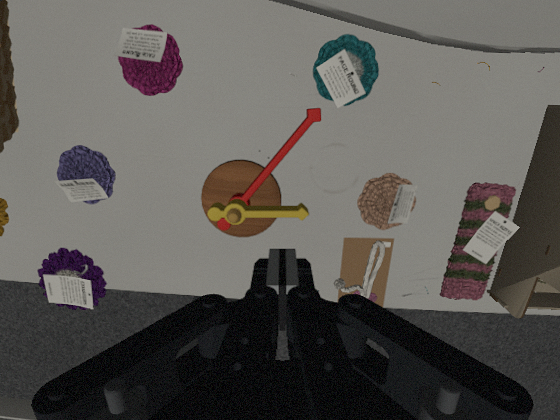

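The picture shows the red tip at (317,115) towards teal (346,70), and the yellow tip at (308,212) towards peach (388,201). I'll work out the angles.

```bash
python3 - <<'E'
from h import *
POSE['T']=np.load('pics/w3.png.npy'); im=cv2.imread('pics/w3.png')[:,:,::-1].copy()
ROI['wrist']={'teal':(308,28,385,112),'peach':(350,165,422,235),'dial':(195,100,330,245)}
x0,y0,x1,y1=(190,150,290,245); h=cv2.cvtColor(im[y0:y1,x0:x1],cv2.COLOR_RGB2HSV); ax=np.array([.5228,-.0538])
p=pts(cv2.inRange(h,(0,70,30),(35,255,255)))+np.float32([x0,y0]); q=W('wrist',cv2.convexHull(p)[:,0],.01); q=q[np.hypot(*(q-ax).T)<.066]; print('axis',fitc(q))
report(im,'wrist',ax)
t=cv2.imread('pics/top3.png')[:,:,::-1].copy(); ROI['top']['dial']=(225,150,352,255)
try: report(t,'top',ax)
except Exception as e: print(e)
E
```

```text
axis (array([ 0.52449811, -0.05486803]), np.float64(0.05872690367413942))
axis from pointers [ 0.52118503 -0.05292002]
red dir -35.52 bearing -35.63
yel dir -84.43 bearing -86.12
teal (array([ 0.71110718, -0.18496025]), 0.04371135711669922) 0.2295 -34.86
peach (array([ 0.53827051, -0.26942142]), 0.04353579330444336) 0.2162 -85.9
attempt to get argmax of an empty sequence
```

```bash
python3 -c "
from station import robot
print(robot.job_done())"
```

```text
the job is handed in; nothing more can be done
None
```

The job is handed in: red rests about 0.7° off the middle of the teal scrubby and yellow within about 1.5° of the middle of the peach one, with the hand clear, no other goods moved as far as I could see, and about 11.5 s used.

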